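# Free the bolted leaf of the specimen cabinet

### The job

Free the bolted half of the small double-door specimen cabinet. First swing the active door, the one with the brass pull and the blue cover strip, wide open and leave it open; only then push the red thumb piece of the flush bolt on the other leaf all the way down. Leave the white dish undisturbed on the cabinet's top.

Things in the scene. Friction and masses are not known exactly. Their poses are not given: they have to be found in the camera images.
- active_door (a joint): Angle of the active door: white leaf 126 mm wide on an upright hinge, on the side of the grey cabinet (260 x 150 x 170 mm, fixed) that faces away from the robot. 0 shut (starts up to 0.07 ajar), grows anticlockwise from above, stop 1.9; wide open: 1.05 or more. Light, stays put. Blue strip, 22 mm proud of the leaf, top z 156, ending 178 from the hinge, hides the bolt while shut.
- door_pull (a point): Centre of the top end (z = 160 mm) of the door's pull: upright brass bar, 14 mm diameter, z 80 to 160, free all round above its bracket at z 83 to 93, 50 mm off the leaf's face, 52 mm out from the edge of the cabinet top when shut. Axes turn with the door: x out of its face, y along the leaf to the hinge, z up. Hinge axis: 57 mm towards -x and 83 mm towards +y of the bar.
- bolt_thumb (a point): Centre of the top face of the bolt's red thumb piece, 16 mm (x) by 24 (y) by 10 high, on the face of the passive white leaf. x out of the front, y to the active door's hinge, z up. Home at z = 148 mm; slides 22 mm straight down to a stop (z 126) against 4 N friction and stays. Leaf face 8 mm, cabinet top's edge (z 170) 10 mm behind this point; nothing else near once the door is wide open.
- dish: Low white ceramic dish with a blue middle, 68 mm across and 16 mm high, loose on the cabinet's top (z = 170 mm), near the back on the passive side. Origin at the centre of its underside, z up.

How it is judged:
By the outcome, as a careful person would: the job done as asked, in the order asked, and still so for the second after the job is handed in, with the robot touching nothing.
It also fails if it takes over 43 s, if anything falls off the work surface, if the arm or the gripper's body presses on something with over 40 N, if the wrist force passes 120 N, or if a joint passes its speed limit or range.

### The arm

A 7-joint arm with a two-finger parallel gripper is mounted at the origin on the work surface. World frame = base frame: x ahead of the robot, y to its left, z up, the work surface at z = 0. Lengths are in m, angles in rad, forces in N, time in s.
With the tool pointing down it reaches from about 0.4 to 0.875 m from the base axis. Payload 6.5 kg.
Tool frame: the origin (TCP) lies on the centre line of the jaws, within the pads' length; the fingertips stand 25 mm ahead of it and the grasp point (between the pads) lies 6 mm ahead of it; z points along the fingers, y is the line along which they close (so a half turn about z gives the same grasp; the last joint's range is limited). The gripper opens to 88 mm and grips with 3 to 60 N. Pads are 18 mm wide; open, the fingers measure 123 mm over their backs; the gripper's body (75 mm by 187 mm) begins 45 mm behind the grasp point.
Start: joints at [1.222, 0.536, -0.004, 1.538, 0.003, 1.067, -0.071], TCP at [0.181, -0.624, 0.264] pointing down, gripper open.
Joint ranges: [-2.7, 2.7], [-0.37, 2.16], [-1.27, 1.26], [0.24, 2.4], [-1.31, 4.45], [0.19, 1.91], [-2.76, 2.76]. Speed limits (rad/s): [2.39, 2.39, 3.14, 3.14, 3.14, 3.14, 3.14].

### API

Orientations are given as a rotation vector (axis times angle).
In Python, from plant import move_pose, servo_line, move_joints, gripper_to, hold, ik, get_obs, camera, camera_params, MotionError, close_job gives the robot as it stands. Calls block until the motion is done:
- move_pose(position, orientation): joint-space move of the TCP to a pose.
- servo_line(position, velocity=0.15, rotation=None): straight line of the TCP; rotation=None keeps the orientation; velocity is the mean speed in m/s.
- move_joints(angles): joint-space move.
- gripper_to(opening, force=None): finger opening in m; force is the grip in N (None keeps the last); returns when the fingers have stopped.
- hold(seconds).
- ik(position, orientation): joint angles nearest the present ones, or None.
- get_obs(): the state.
- camera(name): name is "scene" or "top" or "wrist"; returns (picture, depth): 384x512x3 uint8, blue, green, red; 384x512 float32, m along the optical axis (not along the pixel's ray), 0 where there is no reading.
- camera_params(name): a dict with "K" (3x3 intrinsics, pixels), "cam_to_world" (4x4, takes a point from camera to world coordinates). Camera axes: x right, y up, looking along -z (the intrinsics and any distortion apply to the point x, -y, -z); pixel columns grow to the right and rows downward; lengths in m; the calibration is good to about 2 mm. A picture is of the moment at which its call begins: read the wrist's pose just before it. camera_params takes no time and is no camera call; for the wrist camera it gives the pose at the moment of the call.
A pose or a line that the arm cannot do raises MotionError and nothing moves.
- close_job(): hands the job in; it is judged then, once.
The state is a dict: "clock": time; "qpos": joint angles; "joint_vel": joint speeds; "tau": joint torques, N m; "position": TCP position; "eef_rot": TCP orientation; "ft_force": force on the tool from outside, world axes, zero at the start; "torque": the same for the moment, N m; "opening": finger opening in m; "grasp_force": force on a finger pad.
Only numpy, scipy, OpenCV 4.12 (cv2) and the standard library are available. Lean on these libraries where they do the work, as an engineer would, in place of code of your own. Each camera call takes 0.05 s, during which the arm holds its last target. There are 200 camera calls.

## Working session

There is one attempt and no reset: what is moved stays moved. The work goes in short steps, each a Python script; the robot and the scene stay as the last script left them, time stands still between calls to the robot, and variables do not carry over. Pictures are saved under pics/ and viewed, at most 10 in all, crops included, and the job is handed in when it is done.

```bash
ls; mkdir -p pics
python3 - <<'E'
from plant import *
import cv2,numpy as np
ims=[]
for n in("scene","top"):
    im,d=camera(n);cv2.imwrite(f"pics/{n}0.png",im);np.savez(f"{n}0.npz",im=im,d=d,**camera_params(n))
    p=camera_params(n);print(n,p["K"].round(1).tolist(),p["cam_to_world"].round(3).tolist(),[k for k in p],(d>0).mean())
    ims.append(im)
o=get_obs();print(o["clock"],o["position"],o["eef_rot"])
E
```

```text
pics
scene [[411.9, 0.0, 261.1], [0.0, 411.9, 202.0], [0.0, 0.0, 1.0]] [[0.217, -0.612, 0.761, 0.985], [0.976, 0.149, -0.158, -0.093], [-0.017, 0.777, 0.63, 0.537], [0.0, 0.0, 0.0, 1.0]] ['K', 'cam_to_world'] 0.9959157307942709
top [[352.5, 0.0, 256.8], [0.0, 352.5, 191.5], [0.0, 0.0, 1.0]] [[-0.016, 0.998, -0.056, 0.435], [-1.0, -0.015, 0.017, 0.024], [0.016, 0.057, 0.998, 0.8], [0.0, 0.0, 0.0, 1.0]] ['K', 'cam_to_world'] 0.9958546956380209
0.1 [ 0.18123749 -0.62372107  0.26296213] [-3.10878234e+00 -4.42680737e-01  5.11098589e-04]
```

View pics/scene0.png

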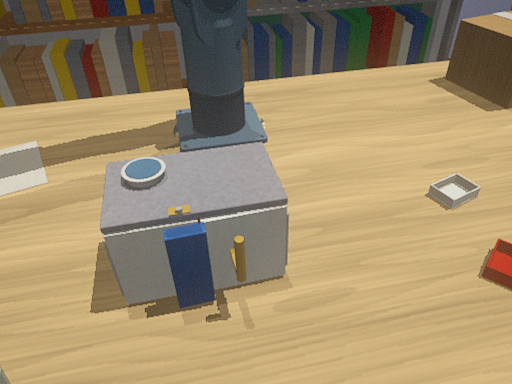

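View pics/top0.png

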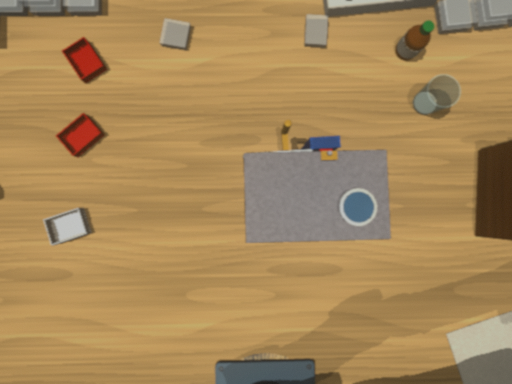

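The cabinet front faces +x and the active door is hinged at its +y end. In the top view the bar's top is near (287,125), the blue strip near (325,143), and the front top edge runs from (245,152) to (388,150). In the scene view the bar's top is at (239,238).

```bash
cat > h.py <<'E'
from plant import *
import cv2,numpy as np
def ray(K,T,u,v,z):
    d=T[:3,:3]@np.array([(u-K[0,2])/K[0,0],-(v-K[1,2])/K[1,1],-1]);return T[:3,3]+d*(z-T[2,3])/d[2]
def blobs(m,n=4):
    c,l,s,ce=cv2.connectedComponentsWithStats(m.astype(np.uint8))
    return [(s[i].tolist(),ce[i].round(1).tolist(),l==i) for i in sorted(range(1,c),key=lambda i:-s[i,4])[:n]]
def cloud(d,K,T):
    v,u=np.indices(d.shape);p=np.stack([(u-K[0,2])/K[0,0]*d,-(v-K[1,2])/K[1,1]*d,-d],-1)
    return p@T[:3,:3].T+T[:3,3]
E
python3 - <<'E'
from h import *
for n in("top","scene"):
    f=np.load(n+"0.npz");im,d,K,T=f["im"],f["d"],f["K"],f["cam_to_world"]
    P=cloud(d,K,T);hsv=cv2.cvtColor(im,cv2.COLOR_BGR2HSV)
    box=(P[...,0]>.3)&(P[...,0]<.7)&(abs(P[...,1])<.3)
    top=box&(abs(P[...,2]-.17)<.008)&(hsv[...,1]<60)
    b=blobs(top,1)[0];pts=np.argwhere(b[2])[:,::-1].astype(np.float32)
    r=cv2.boxPoints(cv2.minAreaRect(pts));print(n,"top z",np.median(P[b[2]][:,2]),[ray(K,T,*q,.17)[:2].round(4).tolist() for q in r])
    for nm,m in(("brass",(hsv[...,0]>12)&(hsv[...,0]<28)&(hsv[...,1]>170)),("blue",(hsv[...,0]>100)&(hsv[...,0]<125)&(hsv[...,1]>150))):
        for s,c,mm in blobs(m&box&(P[...,2]>.05),3):
            Q=P[mm];q=Q[Q[:,2]>Q[:,2].max()-.012];print(nm,s,c,q.mean(0).round(4),Q.min(0).round(3),Q.max(0).round(3))
E
```

```text
top top z 0.1700808641598905 [[0.5414, 0.0364], [0.5444, -0.2245], [0.3827, -0.2224], [0.381, 0.0347]]
brass [283, 134, 5, 15, 53] [284.7, 141.1] [ 0.5766 -0.0459  0.0935] [ 0.562 -0.05   0.091] [ 0.59  -0.042  0.096]
brass [323, 152, 13, 7, 46] [328.8, 155.9] [ 0.5329 -0.1171  0.1719] [ 0.529 -0.129  0.169] [ 0.54  -0.106  0.174]
brass [285, 121, 5, 6, 24] [287.1, 123.2] [ 0.5965 -0.0445  0.1598] [ 0.591 -0.048  0.157] [ 0.601 -0.041  0.162]
scene top z 0.1719603073562848 [[0.3828, -0.2478], [0.3701, 0.0675], [0.5562, 0.0347], [0.5541, -0.2188]]
brass [236, 271, 1, 1, 1] [236.0, 271.0] [ 0.5906 -0.0498  0.0911] [ 0.591 -0.05   0.091] [ 0.591 -0.05   0.091]
blue [164, 230, 9, 11, 41] [166.7, 235.6] [ 0.567  -0.1359  0.1581] [ 0.554 -0.14   0.156] [ 0.576 -0.129  0.16 ]
blue [188, 230, 11, 6, 25] [192.0, 232.7] [ 0.5693 -0.1024  0.1581] [ 0.562 -0.108  0.157] [ 0.574 -0.094  0.16 ]
blue [200, 223, 5, 10, 20] [202.6, 227.2] [ 0.5616 -0.0874  0.158 ] [ 0.553 -0.09   0.156] [ 0.571 -0.086  0.159]
```

Run:
```python
from h import *
R=[np.pi,0,0];b=np.array([.5965,-.0445])
gripper_to(.05,10)
move_pose([*b,.30],R)
im,d=camera("wrist");cv2.imwrite("pics/w1.png",im)
K=camera_params("wrist");P=cloud(d,K["K"],K["cam_to_world"])
hsv=cv2.cvtColor(im,cv2.COLOR_BGR2HSV)
m=(abs(P[...,2]-.16)<.004)&(hsv[...,1]>120)&(hsv[...,0]<30)
for s,c,mm in blobs(m,3): print(s,c,P[mm].mean(0).round(4), ray(K["K"],K["cam_to_world"],*c,.16).round(4))
o=get_obs();print(o["clock"],o["position"],o["eef_rot"],o["qpos"].round(2) if hasattr(o["qpos"],"round") else o["qpos"])
```

```text
[249, 178, 13, 15, 143] [255.1, 185.3] [ 0.5988 -0.0459  0.1607] [ 0.5986 -0.0459  0.16  ]
3.3917 [ 0.59644321 -0.04560883  0.29987556] [ 3.14119450e+00 -2.48102027e-03 -3.05009042e-04] [ 0.26  0.44 -0.35  1.63  0.17  1.11 -1.71]
```

View pics/w1.png

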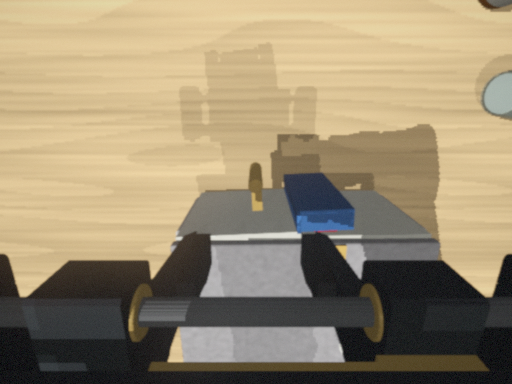

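The wrist view shows the bar between the fingers, with its top around (255,185). That puts it at about (0.598, -0.0455). Next I grip it and pull along the arc.

Run:
```python
from h import *
b=np.array([.598,-.0455]);H=np.array([.5375,.036])
servo_line([*b,.155],.12)
o=get_obs();print(np.round(o["ft_force"],1))
gripper_to(.0,12);o=get_obs();print(o["opening"],o["grasp_force"],o["position"].round(4),np.round(o["ft_force"],1))
b=np.array(o["position"][:2]);v=b-H;print(np.hypot(*v))
for a in np.arange(.17,1.37,.17):
    c,s=np.cos(a),np.sin(a);servo_line([*(H+[c*v[0]-s*v[1],s*v[0]+c*v[1]]),.155],.1)
    o=get_obs();print(round(a,2),o["position"].round(4),np.round(o["ft_force"],1),round(o["opening"],4))
print(o["clock"])
im,d=camera("scene");cv2.imwrite("pics/s2.png",im)
```

```text
[ 0.1 -0.3 -0.4]
0.013644853940628622 11.999964667484164 [ 0.5979 -0.0454  0.1551] [-0.5  0.8  1.3]
0.10134563906298437
0.17 [ 0.6115 -0.034   0.1551] [ 1.4 -1.6 -0.3] 0.0137
0.34 [ 0.6229 -0.021   0.1551] [ 4.5 -3.2 -1.6] 0.0136
0.51 [ 0.6318 -0.0059  0.1552] [ 7.2 -4.  -4.4] 0.0136
0.68 [0.6378 0.0109 0.1553] [ 7.8 -1.7 -4.1] 0.0135
0.85 [0.6403 0.0288 0.1554] [ 6.6 -0.3 -3.2] 0.0133
1.02 [0.6394 0.0462 0.1555] [ 5.4  0.9 -0.5] 0.0133
1.19 [0.6356 0.0627 0.1554] [2.6 0.7 3.1] 0.0135
1.36 [0.6296 0.0785 0.1554] [ 1.1 -0.8  6.3] 0.0136
7.9917
```

View pics/s2.png

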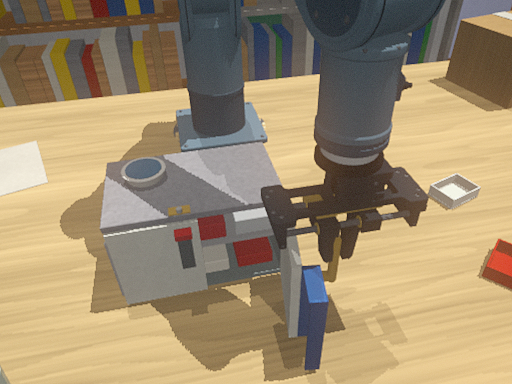

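The door is open about 1.4 rad and the red thumb piece is visible near (183,233). I release the bar, rise and locate the thumb piece.

Run:
```python
from h import *
gripper_to(.034,10)
p=get_obs()["position"];servo_line([p[0],p[1],.235],.12)
gripper_to(0,10)
move_pose([.56,-.115,.235],[np.pi,0,0])
for n in("scene","wrist","top"):
    im,d=camera(n);cv2.imwrite(f"pics/{n}3.png",im);q=camera_params(n);K,T=q["K"],q["cam_to_world"]
    P=cloud(d,K,T);h=cv2.cvtColor(im,cv2.COLOR_BGR2HSV)
    m=((h[...,0]<8)|(h[...,0]>172))&(h[...,1]>150)&(P[...,2]>.1)&(P[...,2]<.165)&(abs(P[...,1]+.11)<.04)&(abs(P[...,0]-.55)<.04)
    for s,c,mm in blobs(m,2):
        Q=P[mm];t=Q[Q[:,2]>.145];print(n,s,c,Q.min(0).round(4),Q.max(0).round(4),"top",t.mean(0).round(4) if len(t) else None,len(t),t.min(0).round(4) if len(t) else "",t.max(0).round(4) if len(t) else "")
o=get_obs();print(o["clock"],o["position"])
a=cv2.imread("pics/wrist3.png");s=cv2.imread("pics/scene3.png");cv2.imwrite("pics/c3.png",np.hstack([cv2.resize(a[100:384,100:400],(400,379)),cv2.resize(s[130:384,90:358],(400,379))]))
```

```text
scene [174, 227, 18, 14, 174] [182.8, 233.9] [ 0.5474 -0.1267  0.1402] [ 0.5634 -0.1046  0.1513] top [ 0.5564 -0.1152  0.1492] 138 [ 0.5474 -0.1267  0.1452] [ 0.5624 -0.1046  0.1513]
scene [199, 224, 16, 10, 77] [205.9, 228.8] [ 0.51   -0.0924  0.1005] [ 0.5134 -0.0701  0.1162] top None 0  
wrist [247, 204, 30, 22, 608] [261.3, 215.0] [ 0.5464 -0.1286  0.1414] [ 0.5623 -0.1062  0.1507] top [ 0.5549 -0.1172  0.1487] 579 [ 0.5464 -0.1286  0.145 ] [ 0.5623 -0.1062  0.1507]
top [319, 145, 10, 6, 22] [322.2, 148.5] [ 0.5475 -0.122   0.145 ] [ 0.5578 -0.1042  0.1505] top [ 0.5508 -0.1106  0.148 ] 22 [ 0.5475 -0.122   0.145 ] [ 0.5578 -0.1042  0.1505]
10.9583 [ 0.5609221  -0.11247937  0.23507483]
```

View pics/c3.png

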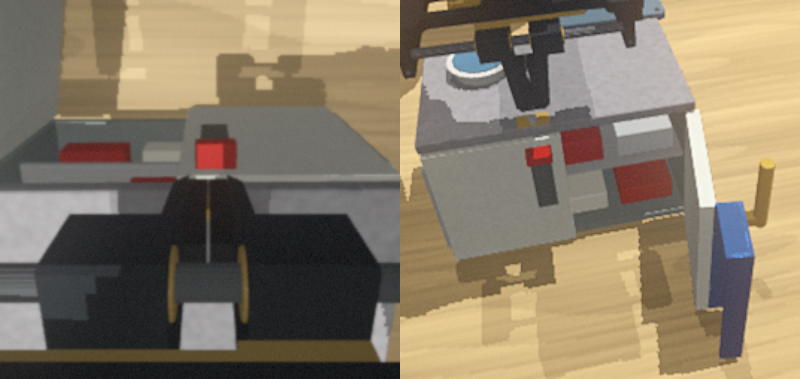

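The thumb piece is centred at about (0.5545, -0.1165), and the door has stayed open. I push with the closed fingertips offset outward so they clear the leaf.

Run:
```python
from h import *
x,y=.560,-.1165
servo_line([x,y,.235],.1);servo_line([x,y,.178],.1)
f0=get_obs()["ft_force"].copy();print(get_obs()["position"].round(4),f0.round(1))
for z in [.170,.163,.157,.153,.151,.150,.149,.148,.147]:
    servo_line([x,y,z],.05);o=get_obs();f=o["ft_force"]-f0;print(z,o["position"].round(4),f.round(1))
    if f[2]>15: break
hold(.2);print((get_obs()["ft_force"]-f0).round(1))
servo_line([x,y,.25],.12);servo_line([x,y,.36],.2)
for n in("scene","wrist","top"):
    im,d=camera(n);cv2.imwrite(f"pics/{n}4.png",im);q=camera_params(n);K,T=q["K"],q["cam_to_world"]
    P=cloud(d,K,T);h=cv2.cvtColor(im,cv2.COLOR_BGR2HSV)
    m=((h[...,0]<8)|(h[...,0]>172))&(h[...,1]>150)&(P[...,2]>.1)&(P[...,2]<.165)&(abs(P[...,1]+.115)<.02)&(abs(P[...,0]-.557)<.02)
    for s,c,mm in blobs(m,1): print(n,s,c,np.percentile(P[mm],[5,50,95],axis=0).round(4).tolist())
print(get_obs()["clock"])
```

```text
[ 0.5604 -0.1165  0.1784] [0.1 0.3 0.5]
0.17 [ 0.5601 -0.1165  0.1701] [ 0.7  0.1 -0.3]
0.163 [ 0.5596 -0.1165  0.1627] [-0.2 -1.  -0.9]
0.157 [ 0.5597 -0.1165  0.1567] [-0.9  0.  -0.1]
0.153 [ 0.5598 -0.1165  0.1527] [-0.1 -0.8 -1.1]
0.151 [ 0.5599 -0.1165  0.1514] [-2.3  0.5  5. ]
0.15 [ 0.56   -0.1165  0.1512] [-5.2  1.  12.7]
0.149 [ 0.5601 -0.1165  0.151 ] [-6.1 -0.3 21.1]
[-7.7 -0.  20.3]
scene [177, 239, 17, 14, 177] [185.0, 245.2] [[0.5488, -0.1256, 0.1201], [0.5598, -0.115, 0.1273], [0.5623, -0.105, 0.129]]
wrist [247, 163, 18, 12, 199] [255.4, 168.5] [[0.5482, -0.1261, 0.125], [0.5555, -0.1163, 0.1267], [0.5615, -0.1076, 0.128]]
top [317, 146, 12, 5, 54] [322.3, 148.0] [[0.5517, -0.1246, 0.1237], [0.5557, -0.1147, 0.1258], [0.5595, -0.1052, 0.1279]]
15.8333
```

View pics/scene4.png

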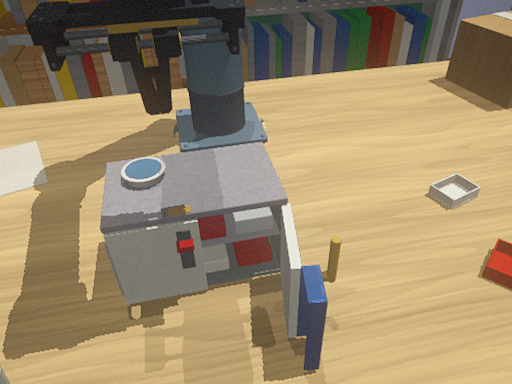

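The bolt thumb at (185,245) is at its lower stop (z about 0.126). The door is still wide open, the dish at (144,171) has not moved, and the robot is clear.

```bash
python3 -c "
from plant import *
print(close_job())"
```

```text
the job is handed in; nothing more can be done
None
```

The job is handed in: the active door was opened first and left about 1.4 rad open, then the red thumb piece was pushed down to its stop at z ≈ 126 mm, the dish stayed where it was, and the robot was clear at about 16 s.

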